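Raise the grinding wheel stand in its case

ROBOT

A 6-joint arm with a two-finger parallel gripper is mounted at the origin on the work surface. World frame = base frame: x ahead of the robot, y to its left, z up, the work surface at z = 0. Lengths are in m, angles in rad, forces in N, time in s.
With the tool pointing down it reaches from about 0.25 to 0.725 m from the base axis. Payload 4 kg.
Tool frame: the origin (TCP) lies on the centre line of the jaws, within the pads' length; the fingertips stand 14 mm ahead of it and the grasp point (between the pads) lies 5 mm behind it; z points along the fingers, x is the direction in which the jaws open and shut, and the axes are right-handed (so a half turn about z gives the same grasp; the last joint's range is limited). The gripper opens to 85 mm and grips with 20 to 120 N. Pads are 22 mm wide; open, the fingers measure 114 mm over their backs; the gripper's body (76 mm by 85 mm) begins 54 mm behind the grasp point. The pads swing forward as they close: fully open they stand 13 mm farther back than shut.
Start: joints at [-1.106, 0.241, 0.005, 1.335, 0, 1.571], TCP at [0.224, -0.447, 0.245] pointing down, gripper open.
Joint ranges: [-2.72, 2.72], [-1.05, 1.87], [-1.09, 1.28], [-1.99, 2.15], [-1.42, 1.44], [-3.14, 3.14]. Speed limits (rad/s): [2.79, 2.79, 3.14, 3.14, 3.14, 3.14].

INTERFACE

Orientations are given as a unit quaternion [x, y, z, w].
In Python, from workcell import bot gives the robot as it stands.
- The arm moves only by the tool play_rows, never from a script. Its argument "motion" is a list of rows, each an object with "fingers": the closure, from -1 (fully open) to 1 (shut), so that 0 is half open; "translation": the shift along the tool's x, y, z in cm, a list of three; "roll": the turn about the tool's z in degrees. A call has 1 to 20 rows; each row is the pose to reach, as a shift and turn from the pose commanded when the call began, along the tool's axes at that moment; what a row does not reach only later rows make up. A row lasts 1/12 s, in which the tool goes at most 41.7 mm and 7.16 degrees, less where a joint would pass 70% of its speed; a pose out of reach is approached as far as the arm can. A call with a gripper value outside its range is refused whole. The fingers move at their own pace and stop on an object; the grip force is fixed at half the most. Time passes only in rows, so rows that repeat a pose let the fingers close. It gives the time, the measured TCP pose, the force and the opening at its end, in the units of the state.
- bot.get_obs(): the state, without advancing time (a new reading comes with each control period).
- bot.camera(name): name is "scene" or "top" or "wrist"; returns a dict with "pixels" (420x560x3 uint8, red, green, blue), "intrinsics" (3x3 intrinsics, pixels), "k1" (the pictures are not rectified: a ray, as slopes to the right and down, at radius r is drawn at 1 + k1 r^2 times it, then the intrinsics apply), "world_to_cam" (4x4, takes a point from world to camera coordinates). Camera axes: x right, y down, z forward; pixel columns grow to the right and rows downward; lengths in m; the calibration is good to about 2 mm. A picture is of the moment at which its call begins. There is no depth.
- bot.job_done(): hands the job in, once; it reports no verdict.
The state is a dict: "clock": time; "joint_pos": joint angles; "joint_vel": joint speeds; "tau": joint torques, N m; "eef_pos": TCP position; "tool_rot": TCP orientation; "ft_force": force on the tool from outside, world axes, zero at the start; "ft_torque": the same for the moment, N m; "grip_width": finger opening in m.
Only numpy, scipy, OpenCV 4.12 (cv2) and the standard library are available. Lean on these libraries where they do the work, as an engineer would, in place of code of your own. Each camera call takes 0.05 s, during which the arm holds its last target. There are 200 camera calls.

TASK

Lift the lid of the plywood case by its bar handle until it rests open on its stop. Then, while the wheel frame still lies flat in the case, flip its U-shaped kickstand over centre, right across to its other stop; then raise the frame by its round top bar until it stands upright, and finish holding it there with that bar gripped between the fingers, because it tips flat again if let go. Leave the tools and other things lying around, and the small spacer ring in the case, where they are.

Things in the scene. Friction and masses are not known exactly. Their poses are not given: they have to be found in the camera images.
- case: Plywood carry case fixed to the bench. Origin on the bench. Its x axis runs along its length (within about 20 degrees of straight away from the robot), y to the left, z up. The tray is 290 mm long (x from -137 to +153 mm) and 174 mm wide (y -87 to +87 mm), walls 6 mm, inner floor 6 mm above the bench, rim 45 mm above the bench. The closed lid is hollow and its top lies 87 mm above the bench.
- lid (a joint): Lid angle in rad: 0 shut, 1.85 open on its stop (past vertical, leaning outwards to the left). Falls shut below about 1.2, falls open beyond about 1.4. Mass about 0.35 kg.
- lid_hinge (a point): Middle of the lid's hinge line, which runs along the case's x axis on the left rim, 45 mm above the bench.
- lid_handle (a point): Centre of the lid's straight round steel handle bar, 12 mm thick, 120 mm long along the case's x axis, held by two posts at its ends, 46 mm out from the lid's free right-hand edge and (shut) 63 mm above the bench. 220 mm from the lid hinge line. It moves with the lid; it may turn in the grip as the lid swings.
- frame (a joint): Angle of the wheel frame in rad: 0 lying flat in the case (free end away from the robot), 1.57 upright, 1.67 its backward stop. The frame pulls back down to flat from anywhere by its weight (about 0.8 kg in all, centre of mass about 100 mm from its hinge).
- frame_hinge (a point): Middle of the frame's hinge line, which runs along the case's y axis at the robot's end of the tray, 34 mm above the bench. The frame is two aluminium rails 130 mm apart with a grey 100 mm grinding wheel on a steel hub between them.
- grip_bar: Round steel bar across the free end of the frame, 14 mm thick, 120 mm long along the case's y axis; origin at its centre. It revolves freely on its axle. Frame flat: 49 mm above the bench, 43 mm above the tray floor. It travels on a 169 mm radius about the frame hinge; frame upright: 202 mm above the bench, 15 mm nearer the robot end than the hinge. The wheel edge is 13 mm from it and 14 mm lower when flat.
- kickstand (a joint): Angle of the kickstand relative to the frame in rad: 0 folded, lying over the wheel towards the frame's free end; 1.6 standing straight out from the frame (the centre); 3.19 down on its other stop, pointing back towards the frame hinge. With the frame flat its own weight (0.14 kg) drops it to the nearer stop, either side of the centre, where it points straight up.
- kickstand_pivot (a point): Middle of the kickstand's pivot line, along the case's y axis; with the frame flat 62 mm above the bench. It moves with the frame.
- kickstand_foot (a point): Centre of the kickstand's cross bar (the foot), round, 12 mm thick, 102 mm long along the case's y axis, joining the ends of two 9 mm prongs. 70 mm from the pivot line. Folded, it is 62 mm above the bench, its underside 10 mm above the top of the hub nut, whose axis is 22 mm nearer the robot, and 28 mm above the wheel. It may turn in the grip.
- oil: Bystander, leave alone: amber bottle, 56 mm wide, 150 mm tall. Origin at its underside.
- spanner: Bystander, leave alone: steel spanner lying flat.
- driver: Bystander, leave alone: screwdriver lying flat. Origin at its underside.
- spare_wheel: Bystander, leave alone: spare grinding wheel, 100 mm across, 20 mm thick. Origin at its underside.
- stone: Bystander, leave alone: white dressing stone 150 x 50 x 25 mm. Origin at its underside.
- mug: Bystander, leave alone: blue mug, 80 mm wide, 90 mm tall. Origin at its underside.
- knife_blank: Bystander, leave alone: flat steel blank 160 x 40 x 6 mm. Origin at its underside.
- spacer: Bystander, leave alone: steel spacer ring, 22 mm across, 12 mm high, in the tray's far left corner. Origin at its underside.

How it is judged:
On the way, in this order (a step that is already met when the one before it is completed fails the run):
1. the lid has been lifted open onto its stop (value of joint lid above 1.75 rad), for 0.2 s.
2. with the frame still flat, the kickstand has been flipped over centre onto its other stop (value of joint kickstand above 3 rad and value of joint frame below 0.3 rad and value of joint lid above 1.75 rad), for 0.2 s.
3. the frame stands upright, held by its bar (value of joint frame between 1.466 and 1.69 rad and contact force between the fingers and grip_bar above 2 N), for 0.2 s.
At the end, for the whole second after the job is handed in: The robot grips the frame's top bar (more than 2 N on it) and holds the frame still (under 0.1 rad/s) within 6 degrees of upright or back against its stop; the kickstand is on its far stop (over 3.0 rad), the lid rests open (over 1.75 rad), and the bystanders are within 30 mm of where they began (all of step 3 and value of joint lid above 1.75 rad and value of joint kickstand above 3 rad and velocity of joint frame between -0.1 and 0.1 rad/s and distance of each of oil, spanner, driver, spare_wheel, stone, mug, knife_blank, spacer from where it was at the start of the episode below 0.03 m); the arm keeps its last pose, push and grip.
It fails at once if a bystander was shoved or knocked over (moved more than 30 mm) (distance of any of oil, spanner, driver, spare_wheel, stone, mug, knife_blank, spacer from where it was at the start of the episode above 0.03 m).
It also fails if it takes over 67 s, if anything falls off the work surface, if the arm or the gripper's body presses on something with over 40 N, if the wrist force passes 120 N, or if a joint passes its speed limit or range.

## Working session

There is one attempt and no reset: what is moved stays moved. The work goes in short steps, Python scripts to look and compute and a tool call to move; the robot and the scene stay as the last step left them, time stands still between calls to the robot, and variables do not carry over. Pictures are saved under pics/ and viewed, about 8 in all and at most 12, crops included, and the job is handed in when it is done.

Besides the shell and the picture viewer there is one more tool, called after "Emit:" by a JSON object that holds its "method" and its "body". play_rows: Moves the arm, as the interface text tells. Its arguments: {"type":"object","properties":{"motion":{"type":"array","items":{"type":"object","properties":{"fingers":{"type":"number"},"translation":{"type":"array","items":{"type":"number"}},"roll":{"type":"number"}}}}},"required":["motion"]}

```bash
mkdir -p pics; ls; cat > h.py <<'E'
import numpy as np, cv2
from workcell import bot
from scipy.spatial.transform import Rotation as R
def snap(n,f):
    c=bot.camera(n); cv2.imwrite('pics/'+f,c['pixels'][:,:,::-1]); return c
def ray(c,u,v):
    K=c['intrinsics'];d=np.array([c['k1'],0,0,0,0.]) 
    p=np.array([(u-K[0,2])/K[0,0],(v-K[1,2])/K[1,1]]);q=p.copy()
    for _ in range(30): q=p/(1+c['k1']*(q@q))
    T=np.array(c['world_to_cam']);r=T[:3,:3];return -r.T@T[:3,3], r.T@np.array([q[0],q[1],1])
def onz(c,u,v,z):
    o,d=ray(c,u,v);return o+d*(z-o[2])/d[2]
def proj(c,P):
    T=np.array(c['world_to_cam']);p=T[:3,:3]@np.array(P)+T[:3,3];q=p[:2]/p[2];q=q*(1+c['k1']*(q@q));K=c['intrinsics']
    return np.array([K[0,0]*q[0]+K[0,2],K[1,1]*q[1]+K[1,2]])
E
python3 - <<'E'
from h import *
a=snap('scene','s0.png');b=snap('top','t0.png')
for c in(a,b):print(c['intrinsics'],c['k1'],np.round(c['world_to_cam'],4))
print(bot.get_obs())
E
```

```text
pics
[[399.70316387   0.         285.47655962]
 [  0.         399.70316387 209.81434002]
 [  0.           0.           1.        ]] -0.04852894216039419 [[-0.1573  0.9874 -0.0185  0.1159]
 [ 0.7567  0.1085 -0.6447 -0.3566]
 [-0.6346 -0.1154 -0.7642  1.4747]
 [ 0.      0.      0.      1.    ]]
[[435.80225882   0.         283.8784532 ]
 [  0.         435.80225882 213.14035106]
 [  0.           0.           1.        ]] 3.429616301178557e-05 [[ 0.0177 -0.9998  0.007  -0.0281]
 [-0.9993 -0.0179 -0.0338  0.5109]
 [ 0.0339 -0.0064 -0.9994  1.2891]
 [ 0.      0.      0.      1.    ]]
{'clock': 0.1, 'joint_pos': array([-1.10603291e+00,  2.41348616e-01,  3.83388837e-03,  1.33521733e+00,
        2.04856720e-05,  1.57079964e+00]), 'joint_vel': array([ 0.00207279, -0.00119903,  0.00272305,  0.00043455, -0.00058263,
       -0.00033021]), 'tau': array([-5.76321545e-04, -3.73138261e+01,  2.53009808e+01,  1.08591738e-02,
       -3.27528937e-05, -9.54511478e-06]), 'eef_pos': array([ 0.22386085, -0.44646231,  0.24448692]), 'tool_rot': array([ 8.50942709e-01, -5.25257622e-01, -8.18220828e-04, -5.17092785e-04]), 'ft_force': array([-0.22592047, -0.14187118,  0.22815086]), 'ft_torque': array([ 0.00775152, -0.02282059, -0.02922981]), 'grip_width': 0.08531186900667036}
```

View pics/t0.png

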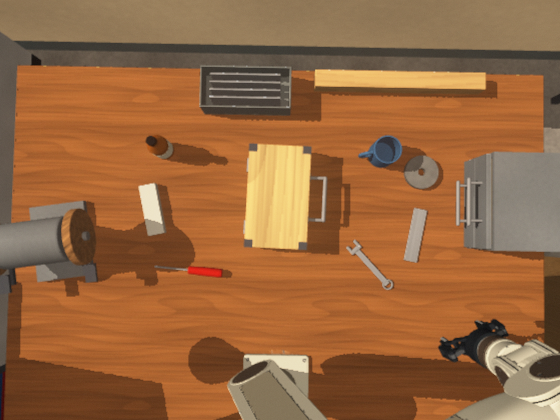

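View pics/s0.png

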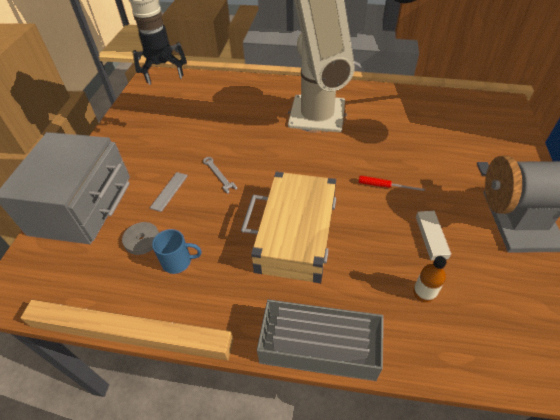

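Top view: closed lid spans about (248..311, 144..249), with the handle bar at column ~324, rows 177–221. The bystanders are well clear of it.

```bash
python3 - <<'E'
from h import *
c=bot.camera('top');im=c['pixels'];hsv=cv2.cvtColor(im,cv2.COLOR_RGB2HSV)
m=cv2.inRange(hsv,(12,40,150),(32,190,255));m[:130]=0;m[260:]=0;m[:,:230]=0;m[:,330:]=0
m=cv2.morphologyEx(m,cv2.MORPH_CLOSE,np.ones((9,9)));cs=cv2.findContours(m,0,2)[0];k=max(cs,key=cv2.contourArea)
bx=cv2.boxPoints(cv2.minAreaRect(k));print(bx.round(1))
P=np.array([onz(c,*p,.087) for p in bx]);print(P.round(4),P.mean(0));print([np.linalg.norm(P[i]-P[i-1]).round(4) for i in range(4)])
# handle: low-saturation pixels right of lid
sub=hsv[165:232,312:335];g=(sub[:,:,1]<70)
for r in range(0,67,3): print(165+r,''.join('#' if x else '.' for x in g[r]))
E
```

```text
[[230. 130.]
 [329. 130.]
 [329. 259.]
 [230. 259.]]
[[ 0.74    0.1372  0.087 ]
 [ 0.7454 -0.1415  0.087 ]
 [ 0.3829 -0.1467  0.087 ]
 [ 0.3782  0.1293  0.087 ]] [ 0.56163565 -0.00543369  0.087     ]
[np.float64(0.3619), np.float64(0.2788), np.float64(0.3625), np.float64(0.276)]
165 .......................
168 .......................
171 .......................
174 .......................
177 ##############.........
180 ...........####........
183 ...........####........
186 ...........###.........
189 ...........###.........
192 ...........###.........
195 ...........###.........
198 ..........####.........
201 ..........####.........
204 ..........####.........
207 ..........###..........
210 ..........###..........
213 ..........###..........
216 ..........###..........
219 #############..........
222 .......................
225 .......................
228 .......................
231 .......................
```

```bash
python3 - <<'E'
from h import *
c=bot.camera('top')
hsv=cv2.cvtColor(c['pixels'],cv2.COLOR_RGB2HSV)
pts=[]
for r in range(181,218):
    x=np.where(hsv[r,318:330,1]<70)[0]
    pts.append((318+x.mean(),r))
P=np.array([onz(c,u,v,.065)for u,v in pts])
a=np.polyfit(P[:,0],P[:,1],1);yaw=np.arctan(a[0]);print('yaw',np.degrees(yaw))
e=[onz(c,324.7,177.0,.063),onz(c,322.9,220,.063)];print(e)
H=np.array([(e[0]+e[1])[0]/2,0]);H[1]=np.polyval(a,H[0]);print('handle',H)
s=snap('scene','x.png');print(proj(s,[*H,.063]),proj(s,e[0]),proj(s,e[1]))
# lid corners from top (approx read)
for p in[(251,144),(311,147),(307,249),(245,247)]:print(onz(c,*p,.087).round(4))
o=bot.get_obs();Rm=R.from_quat(o['tool_rot']).as_matrix();print(Rm.round(4))
d=np.array([*H,.063+.06])-o['eef_pos'];print('tool shift cm',Rm.T@d*100)
E
```

```text
yaw -1.74679798049609
[array([ 0.61512663, -0.13372759,  0.063     ]), array([ 0.49191573, -0.13037557,  0.063     ])]
handle [ 0.55352118 -0.13133912]
[248.08982276 212.51173275] [242.14392461 230.21684542] [253.14322668 195.96518789]
[0.7015 0.0774 0.087 ]
[ 0.6963 -0.0915  0.087 ]
[ 0.4097 -0.0848  0.087 ]
[0.4123 0.0882 0.087 ]
[[ 4.482e-01 -8.939e-01 -4.000e-04]
 [-8.939e-01 -4.482e-01  9.000e-04]
 [-1.000e-03 -0.000e+00 -1.000e+00]]
tool shift cm [-13.41052732 -43.59224657  12.20177742]
```

Emit:
{"method": "play_rows", "body": {"motion": [{"translation":[-13.4,-43.6,5],"roll":-70,"fingers":0},{"translation":[-13.4,-43.6,5],"roll":-70,"fingers":0},{"translation":[-13.4,-43.6,5],"roll":-70,"fingers":0},{"translation":[-13.4,-43.6,5],"roll":-70,"fingers":0},{"translation":[-13.4,-43.6,5],"roll":-70,"fingers":0},{"translation":[-13.4,-43.6,5],"roll":-70,"fingers":0},{"translation":[-13.4,-43.6,5],"roll":-70,"fingers":0},{"translation":[-13.4,-43.6,5],"roll":-70,"fingers":0},{"translation":[-13.4,-43.6,5],"roll":-70,"fingers":0},{"translation":[-13.4,-43.6,5],"roll":-151.6,"fingers":0},{"translation":[-13.4,-43.6,5],"roll":-151.6,"fingers":0},{"translation":[-13.4,-43.6,5],"roll":-151.6,"fingers":0},{"translation":[-13.4,-43.6,5],"roll":-151.6,"fingers":0},{"translation":[-13.4,-43.6,5],"roll":-151.6,"fingers":0},{"translation":[-13.4,-43.6,5],"roll":-151.6,"fingers":0},{"translation":[-13.4,-43.6,5],"roll":-151.6,"fingers":0},{"translation":[-13.4,-43.6,5],"roll":-151.6,"fingers":0},{"translation":[-13.4,-43.6,5],"roll":-151.6,"fingers":0},{"translation":[-13.4,-43.6,5],"roll":-151.6,"fingers":0},{"translation":[-13.4,-43.6,5],"roll":-151.6,"fingers":0}]}}

```text
clock: 1.92
eef_pos: [0.5537, -0.1317, 0.1951]
tool_rot: [0.765, 0.644, -0.0, -0.0]
ft_force: [-0.4, -0.2, -0.4]
grip_width: 0.0426
```

```bash
cat > st.py <<'E'
from h import *
import sys
def st(t=None,yaw=None):
    o=bot.get_obs();Rm=R.from_quat(o['tool_rot']).as_matrix()
    print('t',round(o['clock'],2),'tcp',o['eef_pos'].round(4),'xyaw',np.degrees(np.arctan2(Rm[1,0],Rm[0,0])).round(2),'z',Rm[:,2].round(3),'F',o['ft_force'].round(1),'w',o['grip_width'].round(4),'j6',o['joint_pos'][5].round(2))
    if t is not None: print('shift cm',(Rm.T@(np.array(t)-o['eef_pos'])*100).round(2))
if __name__=='__main__': st([float(x) for x in sys.argv[1:4]] if len(sys.argv)>3 else None)
E
python3 st.py .5535 -.1313 .061; python3 -c "
from h import *
snap('wrist','w1.png')"
```

```text
Traceback (most recent call last):
  File "st.py", line 7, in <module>
    if __name__=='__main__': st([float(x) for x in sys.argv[1:4]] if len(sys.argv)>3 else None)
                             ~~^^^^^^^^^^^^^^^^^^^^^^^^^^^^^^^^^^^^^^^^^^^^^^^^^^^^^^^^^^^^^^^^
  File "st.py", line 5, in st
    print('t',round(o['clock'],2),'tcp',o['eef_pos'].round(4),'xyaw',np.degrees(np.arctan2(Rm[1,0],Rm[0,0])).round(2),'z',Rm[:,2].round(3),'F',o['ft_force'].round(1),'w',o['grip_width'].round(4),'j6',o['joint_pos'][5].round(2))
                                                                                                                                                                          ^^^^^^^^^^^^^^^^^^^^^
AttributeError: 'float' object has no attribute 'round'
```

View pics/w1.png

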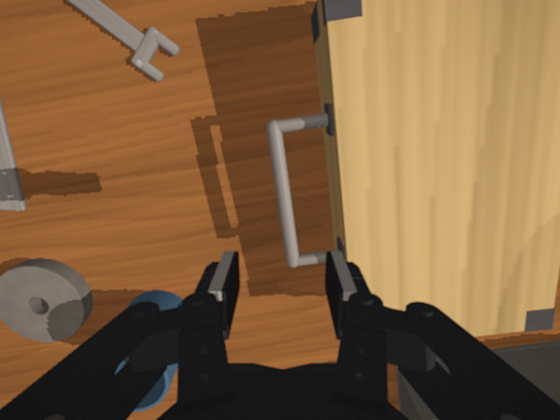

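Emit:
{"method": "play_rows", "body": {"motion": [{"translation":[0,0,2],"roll":-5,"fingers":0},{"translation":[0,0,5],"roll":-8.1,"fingers":0},{"translation":[0,0,8],"roll":-8.1,"fingers":0},{"translation":[0,0,10.5],"roll":-8.1,"fingers":0},{"translation":[0,0,12],"roll":-8.1,"fingers":0},{"translation":[0,0,13],"roll":-8.1,"fingers":0},{"translation":[0,0,13.4],"roll":-8.1,"fingers":0},{"translation":[0,0,13.4],"roll":-8.1,"fingers":0},{"translation":[0,0,13.4],"roll":-8.1,"fingers":1},{"translation":[0,0,13.4],"roll":-8.1,"fingers":1},{"translation":[0,0,13.4],"roll":-8.1,"fingers":1},{"translation":[0,0,13.4],"roll":-8.1,"fingers":1},{"translation":[0,0,13.4],"roll":-8.1,"fingers":1},{"translation":[0,0,13.4],"roll":-8.1,"fingers":1}]}}

```text
clock: 3.13
eef_pos: [0.555, -0.1306, 0.0629]
tool_rot: [0.719, 0.695, 0.002, 0.0]
ft_force: [0.1, 5.9, 4.7]
grip_width: 0.0098
```

```bash
sed -i "s/o\['grip_width'\].round(4)/round(o['grip_width'],4)/" st.py; python3 st.py .5535 -.1313 .061
python3 - <<'E'
import numpy as np
# lid arc in tool coords: tool x=+case y, tool z down. phi0
p0=np.arctan2(18,219.3)
for n in range(1,41):
    th=1.85*n/38
    print(n,round(th,2),round((219.3-220*np.cos(th+p0))/10,1),round(-(220*np.sin(th+p0)-18)/10,1))
E
```

```text
t 3.13 tcp [ 0.555  -0.1306  0.0629] xyaw 88.02 z [ 0.003  0.002 -1.   ] F [0.1 5.9 4.7] w 0.0098 j6 -0.2
shift cm [-0.08 -0.15  0.19]
1 0.05 0.1 -1.1
2 0.1 0.3 -2.1
3 0.15 0.5 -3.2
4 0.19 0.8 -4.2
5 0.24 1.1 -5.2
6 0.29 1.5 -6.2
7 0.34 1.9 -7.2
8 0.39 2.3 -8.2
9 0.44 2.8 -9.1
10 0.49 3.4 -10.0
11 0.54 4.0 -10.9
12 0.58 4.6 -11.8
13 0.63 5.3 -12.6
14 0.68 6.0 -13.4
15 0.73 6.8 -14.2
16 0.78 7.6 -14.9
17 0.83 8.4 -15.6
18 0.88 9.3 -16.2
19 0.92 10.2 -16.8
20 0.97 11.1 -17.3
21 1.02 12.0 -17.8
22 1.07 13.0 -18.3
23 1.12 14.0 -18.7
24 1.17 15.0 -19.1
25 1.22 16.0 -19.4
26 1.27 17.1 -19.7
27 1.31 18.1 -19.9
28 1.36 19.2 -20.0
29 1.41 20.2 -20.1
30 1.46 21.3 -20.2
31 1.51 22.4 -20.2
32 1.56 23.4 -20.1
33 1.61 24.5 -20.0
34 1.66 25.6 -19.9
35 1.7 26.6 -19.7
36 1.75 27.7 -19.4
37 1.8 28.7 -19.1
38 1.85 29.7 -18.8
39 1.9 30.7 -18.4
40 1.95 31.7 -17.9
```

Emit:
{"method": "play_rows", "body": {"motion": [{"translation":[0.05,0,-0.5],"fingers":1},{"translation":[0.1,0,-1.1],"fingers":1},{"translation":[0.2,0,-1.6],"fingers":1},{"translation":[0.3,0,-2.1],"fingers":1},{"translation":[0.5,0,-3.2],"fingers":1},{"translation":[0.8,0,-4.2],"fingers":1},{"translation":[1.1,0,-5.2],"fingers":1},{"translation":[1.1,0,-5.2],"fingers":1}]}}

```text
schema error: expected keys fingers, translation, roll
```

```bash
python3 st.py; python3 -c "
from h import *
snap('scene','s2.png')"
```

```text
t 3.13 tcp [ 0.555  -0.1306  0.0629] xyaw 88.02 z [ 0.003  0.002 -1.   ] F [0.1 5.9 4.7] w 0.0098 j6 -0.2
```

View pics/s2.png

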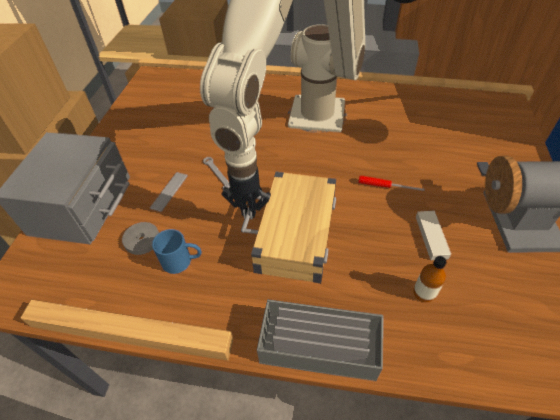

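The gripper is on the handle at (250,210). The move call was refused because a key was missing, so I'm resending it with roll included.

Emit:
{"method": "play_rows", "body": {"motion": [{"translation":[0.05,0,-0.5],"roll":0,"fingers":1},{"translation":[0.1,0,-1.1],"roll":0,"fingers":1},{"translation":[0.2,0,-1.6],"roll":0,"fingers":1},{"translation":[0.3,0,-2.1],"roll":0,"fingers":1},{"translation":[0.5,0,-3.2],"roll":0,"fingers":1},{"translation":[0.8,0,-4.2],"roll":0,"fingers":1},{"translation":[1.1,0,-5.2],"roll":0,"fingers":1},{"translation":[1.1,0,-5.2],"roll":0,"fingers":1}]}}

```text
clock: 3.85
eef_pos: [0.5553, -0.1202, 0.1155]
tool_rot: [0.719, 0.695, 0.001, 0.001]
ft_force: [2.7, 2.3, -3.5]
grip_width: 0.0096
```

```bash
python3 st.py; python3 -c "
from h import *
c=snap('scene','s3.png')
cv2.imwrite('pics/s3c.png',cv2.resize(c['pixels'][140:300,180:360,::-1],None,fx=3,fy=3))"
```

```text
t 3.85 tcp [ 0.5553 -0.1202  0.1155] xyaw 88.01 z [ 0.003 -0.    -1.   ] F [ 2.7  2.3 -3.5] w 0.0096 j6 -0.18
```

View pics/s3c.png

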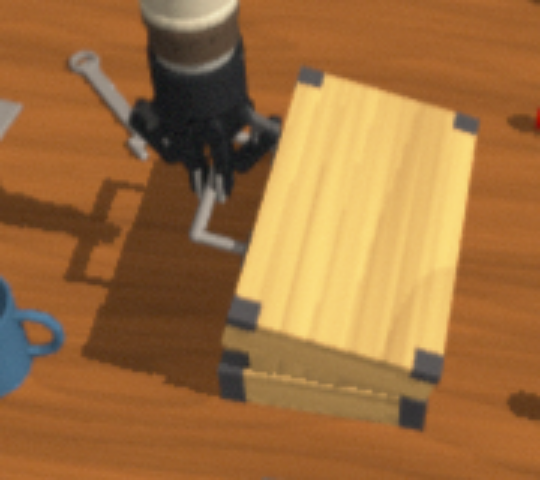

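Lid is lifting with the handle in the grip. Continuing along the arc.

Emit:
{"method": "play_rows", "body": {"motion": [{"translation":[0.4,0,-1.0],"roll":0,"fingers":1},{"translation":[0.8,0,-2.0],"roll":0,"fingers":1},{"translation":[1.2,0,-3.0],"roll":0,"fingers":1},{"translation":[1.7,0,-3.9],"roll":0,"fingers":1},{"translation":[2.3,0,-4.8],"roll":0,"fingers":1},{"translation":[2.9,0,-5.7],"roll":0,"fingers":1},{"translation":[3.5,0,-6.6],"roll":0,"fingers":1},{"translation":[4.2,0,-7.4],"roll":0,"fingers":1},{"translation":[4.9,0,-8.2],"roll":0,"fingers":1},{"translation":[5.7,0,-9.0],"roll":0,"fingers":1},{"translation":[6.5,0,-9.7],"roll":0,"fingers":1},{"translation":[7.3,0,-10.4],"roll":0,"fingers":1},{"translation":[8.2,0,-11.0],"roll":0,"fingers":1},{"translation":[9.1,0,-11.6],"roll":0,"fingers":1},{"translation":[10.0,0,-12.1],"roll":0,"fingers":1},{"translation":[10.9,0,-12.6],"roll":0,"fingers":1},{"translation":[11.9,0,-13.1],"roll":0,"fingers":1},{"translation":[12.9,0,-13.5],"roll":0,"fingers":1},{"translation":[13.9,0,-13.9],"roll":0,"fingers":1},{"translation":[14.9,0,-14.2],"roll":0,"fingers":1}]}}

```text
clock: 5.57
eef_pos: [0.5601, 0.0247, 0.2599]
tool_rot: [0.721, 0.693, -0.0, 0.005]
ft_force: [-3.1, -6.6, 16.5]
grip_width: 0.0095
```

Emit:
{"method": "play_rows", "body": {"motion": [{"translation":[1.1,0,-0.3],"roll":0,"fingers":1},{"translation":[2.1,0,-0.5],"roll":0,"fingers":1},{"translation":[3.2,0,-0.6],"roll":0,"fingers":1},{"translation":[4.2,0,-0.7],"roll":0,"fingers":1},{"translation":[5.3,0,-0.8],"roll":0,"fingers":1},{"translation":[6.4,0,-0.8],"roll":0,"fingers":1},{"translation":[7.4,0,-0.7],"roll":0,"fingers":1},{"translation":[8.5,0,-0.6],"roll":0,"fingers":1},{"translation":[9.6,0,-0.5],"roll":0,"fingers":1},{"translation":[10.6,0,-0.3],"roll":0,"fingers":1},{"translation":[11.7,0,0.0],"roll":0,"fingers":1},{"translation":[12.7,0,0.3],"roll":0,"fingers":1},{"translation":[13.7,0,0.6],"roll":0,"fingers":1},{"translation":[13.7,0,0.6],"roll":0,"fingers":1},{"translation":[13.7,0,0.6],"roll":0,"fingers":1}]}}

```text
clock: 6.82
eef_pos: [0.5648, 0.1662, 0.2522]
tool_rot: [0.719, 0.695, 0.002, 0.001]
ft_force: [-2.5, 3.9, 8.8]
grip_width: 0.0095
```

```bash
python3 st.py; python3 -c "
from h import *
c=snap('top','t4.png');c=snap('scene','s4.png')"
```

```text
t 6.82 tcp [0.5648 0.1662 0.2522] xyaw 88.04 z [ 0.004  0.002 -1.   ] F [-2.5  3.9  8.8] w 0.0095 j6 0.32
```

View pics/s4.png

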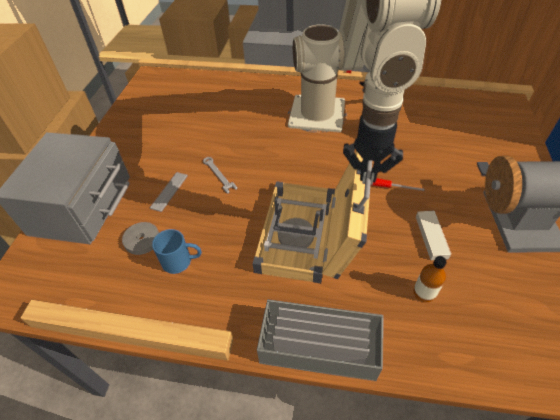

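Lid is open and leaning left (350,225), with the frame and kickstand exposed around (298,225). Releasing and moving clear.

Emit:
{"method": "play_rows", "body": {"motion": [{"translation":[0,0,0],"roll":0,"fingers":0},{"translation":[0,0,0],"roll":0,"fingers":0},{"translation":[0,0,0],"roll":0,"fingers":0},{"translation":[0,0,0],"roll":0,"fingers":0},{"translation":[0,0,-3],"roll":0,"fingers":0},{"translation":[0,0,-6],"roll":0,"fingers":0},{"translation":[-4,0,-6],"roll":0,"fingers":0},{"translation":[-8,0,-6],"roll":-7,"fingers":0},{"translation":[-12,0,-6],"roll":-14,"fingers":0},{"translation":[-16,0,-6],"roll":-21,"fingers":0},{"translation":[-20,0,-6],"roll":-28,"fingers":0},{"translation":[-24,0,-6],"roll":-35,"fingers":0},{"translation":[-28,0,-6],"roll":-42,"fingers":0},{"translation":[-32,0,-6],"roll":-49,"fingers":0},{"translation":[-36,0,-6],"roll":-56,"fingers":0},{"translation":[-36,0,-6],"roll":-63,"fingers":0},{"translation":[-36,0,-6],"roll":-70,"fingers":0},{"translation":[-36,0,-6],"roll":-77,"fingers":0},{"translation":[-36,0,-6],"roll":-84,"fingers":0},{"translation":[-36,0,-6],"roll":-90.3,"fingers":0}]}}

```text
clock: 8.58
eef_pos: [0.5511, -0.1954, 0.3086]
tool_rot: [0.024, 1.0, 0.0, -0.001]
ft_force: [-0.4, -0.7, -0.5]
grip_width: 0.0429
```

```bash
python3 st.py; python3 -c "
from h import *
c=snap('top','t5.png');cv2.imwrite('pics/t5c.png',cv2.resize(c['pixels'][130:265,220:370,::-1],None,fx=4,fy=4,interpolation=cv2.INTER_CUBIC))
s=snap('scene','s5.png');cv2.imwrite('pics/s5c.png',cv2.resize(s['pixels'][150:300,230:390,::-1],None,fx=4,fy=4,interpolation=cv2.INTER_CUBIC))"
```

```text
t 8.58 tcp [ 0.5511 -0.1954  0.3086] xyaw 177.2 z [-0.002  0.    -1.   ] F [-0.4 -0.7 -0.5] w 0.0429 j6 -1.86
```

View pics/t5c.png

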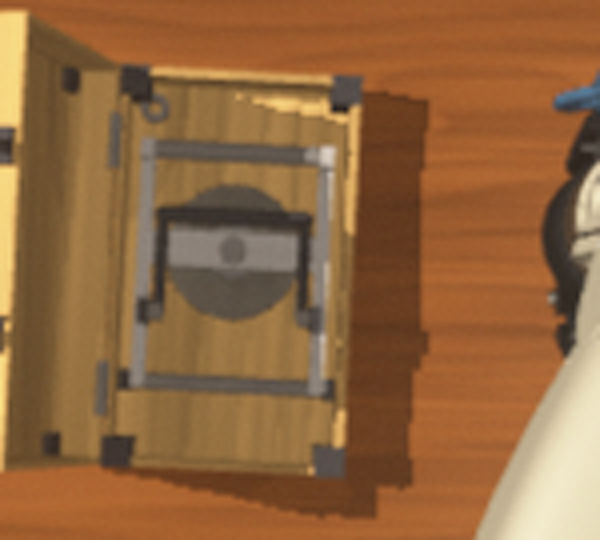

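View pics/s5c.png

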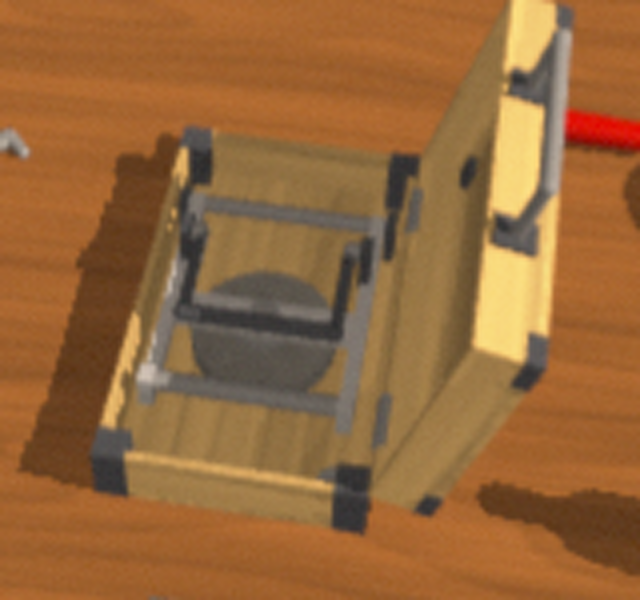

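The crops show the frame flat, with the grip bar at crop (237,153) in the top view. The kickstand foot is at (236,216), the hub at (233,250), and the spacer in the far-left corner at (152,107).

```bash
python3 - <<'E'
from h import *
t=bot.camera('top');s=bot.camera('scene')
f=lambda c,u,v,o,z:onz(c,(u+.5)/4-.5+o[0],(v+.5)/4-.5+o[1],z)
T=(220,130);S=(230,150)
print('foot ',f(t,162,214,T,.062),f(t,310,218,T,.062),f(t,236,216,T,.062),f(s,262,320,S,.062))
print('bar  ',f(t,152,152,T,.049),f(t,322,155,T,.049),f(t,237,153.5,T,.049),f(s,245,392,S,.049))
print('hub  ',f(t,233,250,T,.046));print('hinge',f(t,228,386,T,.034),f(s,290,213,S,.034));print('piv  ',f(t,228,311,T,.062),f(s,272,243,S,.062))
print('corners',[f(t,*p,T,.045)[:2].round(4) for p in[(345,92),(330,460),(136,82),(118,450)]])
E
python3 st.py
```

```text
foot  [0.59424017 0.05078562 0.062     ] [ 0.5933187  -0.05513993  0.062     ] [ 0.59377956 -0.00216335  0.062     ] [0.59240205 0.00388542 0.062     ]
bar   [0.64042216 0.05953943 0.049     ] [ 0.64053738 -0.06353251  0.049     ] [ 0.64047977 -0.00197714  0.049     ] [ 6.41864717e-01 -7.98886389e-05  4.90000000e-02]
hub   [ 5.70675350e-01 -3.28226281e-04  4.60000000e-02]
hinge [0.47221956 0.00161172 0.034     ] [0.47290503 0.00704969 0.034     ]
piv   [0.52564348 0.00231786 0.062     ] [0.5259558  0.00126107 0.062     ]
corners [array([ 0.6874, -0.0797]), array([ 0.4201, -0.0731]), array([0.6918, 0.0724]), array([0.4246, 0.08  ])]
t 8.78 tcp [ 0.5513 -0.1948  0.3089] xyaw 176.72 z [-0.001  0.    -1.   ] F [-0.2  0.2 -0.5] w 0.0429 j6 -1.85
```

```bash
python3 st.py .5935 -.0265 .11
```

```text
t 8.78 tcp [ 0.5513 -0.1948  0.3089] xyaw 176.72 z [-0.001  0.    -1.   ] F [-0.2  0.2 -0.5] w 0.0429 j6 -1.85
shift cm [-3.27 17.04 19.89]
```

Emit:
{"method": "play_rows", "body": {"motion": [{"translation":[-1,4,3],"roll":-1.6,"fingers":0.4},{"translation":[-2,8,6],"roll":-1.6,"fingers":0.4},{"translation":[-3,12,9],"roll":-1.6,"fingers":0.4},{"translation":[-3.3,15,12],"roll":-1.6,"fingers":0.4},{"translation":[-3.3,17,15],"roll":-1.6,"fingers":0.4},{"translation":[-3.3,17,18],"roll":-1.6,"fingers":0.4},{"translation":[-3.3,17,19.9],"roll":-1.6,"fingers":0.4},{"translation":[-3.3,17,19.9],"roll":-1.6,"fingers":0.4},{"translation":[-3.3,17,19.9],"roll":-1.6,"fingers":0.4},{"translation":[-3.3,17,19.9],"roll":-1.6,"fingers":0.4}]}}

```text
clock: 9.62
eef_pos: [0.5949, -0.0272, 0.1121]
tool_rot: [0.014, 1.0, -0.0, 0.001]
ft_force: [0.3, -0.1, 0.6]
grip_width: 0.0254
```

```bash
python3 st.py .5935 -.0265 .066;  python3 -c "
from h import *
c=snap('wrist','w6.png')"
```

```text
t 9.62 tcp [ 0.5949 -0.0272  0.1121] xyaw 178.43 z [ 0.003 -0.    -1.   ] F [ 0.3 -0.1  0.6] w 0.0254 j6 -1.59
shift cm [0.15 0.07 4.61]
```

View pics/w6.png

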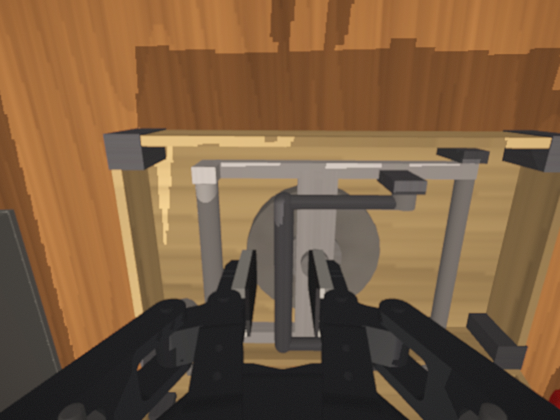

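The foot (column ~283) is centred between the fingers and the nut is off to one side. Descending and gripping.

Emit:
{"method": "play_rows", "body": {"motion": [{"translation":[0.1,0.1,1.2],"roll":0,"fingers":0.4},{"translation":[0.1,0.1,2.4],"roll":0,"fingers":0.4},{"translation":[0.1,0.1,3.6],"roll":0,"fingers":0.4},{"translation":[0.1,0.1,4.3],"roll":0,"fingers":0.4},{"translation":[0.1,0.1,4.6],"roll":0,"fingers":0.4},{"translation":[0.1,0.1,4.6],"roll":0,"fingers":0.4},{"translation":[0.1,0.1,4.6],"roll":0,"fingers":1},{"translation":[0.1,0.1,4.6],"roll":0,"fingers":1},{"translation":[0.1,0.1,4.6],"roll":0,"fingers":1},{"translation":[0.1,0.1,4.6],"roll":0,"fingers":1},{"translation":[0.1,0.1,4.6],"roll":0,"fingers":1},{"translation":[0.1,0.1,4.6],"roll":0,"fingers":1}]}}

```text
clock: 10.67
eef_pos: [0.5942, -0.026, 0.0657]
tool_rot: [0.013, 1.0, -0.0, 0.002]
ft_force: [2.5, -1.4, 5.8]
grip_width: 0.0096
```

```bash
python3 st.py; python3 - <<'E'
import numpy as np
for n in range(1,23):
    a=n*.13; print(n,round(a,2),round(7*(1-np.cos(a)),1),round(-7*np.sin(a),1))
E
```

```text
t 10.67 tcp [ 0.5942 -0.026   0.0657] xyaw 178.5 z [ 0.004 -0.001 -1.   ] F [ 2.5 -1.4  5.8] w 0.0096 j6 -1.59
1 0.13 0.1 -0.9
2 0.26 0.2 -1.8
3 0.39 0.5 -2.7
4 0.52 0.9 -3.5
5 0.65 1.4 -4.2
6 0.78 2.0 -4.9
7 0.91 2.7 -5.5
8 1.04 3.5 -6.0
9 1.17 4.3 -6.4
10 1.3 5.1 -6.7
11 1.43 6.0 -6.9
12 1.56 6.9 -7.0
13 1.69 7.8 -7.0
14 1.82 8.7 -6.8
15 1.95 9.6 -6.5
16 2.08 10.4 -6.1
17 2.21 11.2 -5.6
18 2.34 11.9 -5.0
19 2.47 12.5 -4.4
20 2.6 13.0 -3.6
21 2.73 13.4 -2.8
22 2.86 13.7 -1.9
```

Emit:
{"method": "play_rows", "body": {"motion": [{"translation":[0.1,0,-0.9],"roll":0,"fingers":1},{"translation":[0.2,0,-1.8],"roll":0,"fingers":1},{"translation":[0.5,0,-2.7],"roll":0,"fingers":1},{"translation":[0.9,0,-3.5],"roll":0,"fingers":1},{"translation":[1.4,0,-4.2],"roll":0,"fingers":1},{"translation":[2.0,0,-4.9],"roll":0,"fingers":1},{"translation":[2.7,0,-5.5],"roll":0,"fingers":1},{"translation":[3.5,0,-6.0],"roll":0,"fingers":1},{"translation":[4.3,0,-6.4],"roll":0,"fingers":1},{"translation":[5.1,0,-6.7],"roll":0,"fingers":1},{"translation":[6.0,0,-6.9],"roll":0,"fingers":1},{"translation":[6.9,0,-7.0],"roll":0,"fingers":1},{"translation":[7.8,0,-7.0],"roll":0,"fingers":1},{"translation":[8.7,0,-6.8],"roll":0,"fingers":1},{"translation":[9.6,0,-6.5],"roll":0,"fingers":1},{"translation":[10.4,0,-6.1],"roll":0,"fingers":1},{"translation":[11.2,0,-5.6],"roll":0,"fingers":1},{"translation":[11.9,0,-5.0],"roll":0,"fingers":1},{"translation":[12.5,0,-4.4],"roll":0,"fingers":1},{"translation":[13.0,0,-3.6],"roll":0,"fingers":1}]}}

```text
clock: 12.33
eef_pos: [0.4642, -0.0217, 0.1012]
tool_rot: [0.013, 1.0, 0.001, 0.002]
ft_force: [3.1, 1.9, 4.8]
grip_width: 0.0092
```

Emit:
{"method": "play_rows", "body": {"motion": [{"translation":[0.4,0,0.8],"roll":0,"fingers":1},{"translation":[0.7,0,1.7],"roll":0,"fingers":1},{"translation":[0.8,0,2.2],"roll":0,"fingers":1},{"translation":[0.8,0,2.2],"roll":0,"fingers":0.2},{"translation":[0.8,0,2.2],"roll":0,"fingers":0.2},{"translation":[0.8,0,2.2],"roll":0,"fingers":0.2},{"translation":[0.8,0,2.2],"roll":0,"fingers":0.2},{"translation":[0.8,0,-1],"roll":0,"fingers":0.2},{"translation":[0.8,0,-4],"roll":0,"fingers":0.2},{"translation":[0.8,0,-7],"roll":0,"fingers":0.2},{"translation":[-3,-4,-9],"roll":0,"fingers":0.2},{"translation":[-6,-8,-9],"roll":0,"fingers":0.2},{"translation":[-8,-12,-9],"roll":0,"fingers":0.2},{"translation":[-8,-16,-9],"roll":0,"fingers":0.2},{"translation":[-8,-18,-9],"roll":0,"fingers":0.2}]}}

```text
clock: 13.58
eef_pos: [0.5389, -0.2044, 0.1901]
tool_rot: [0.012, 1.0, 0.0, -0.0]
ft_force: [0.7, 0.3, 0.4]
grip_width: 0.0341
```

```bash
python3 st.py; python3 -c "
from h import *
c=snap('top','t7.png');s=snap('scene','s7.png')
A=lambda i,y,x:cv2.resize(i['pixels'][y:y+140,x:x+100,::-1],None,fx=4,fy=4,interpolation=cv2.INTER_CUBIC)
cv2.imwrite('pics/c7.png',np.hstack([A(c,130,235),A(s,150,245)]))"
```

```text
t 13.58 tcp [ 0.5389 -0.2044  0.1901] xyaw 178.61 z [ 0.  0. -1.] F [0.7 0.3 0.4] w 0.0341 j6 -1.91
```

View pics/c7.png

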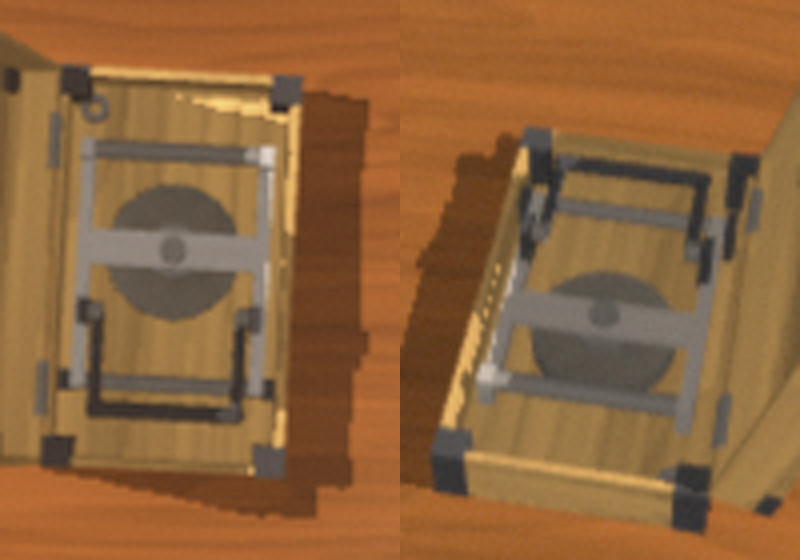

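The kickstand is now over by the hinge end, with its foot at crop (165,408), and the lid is still open. The grip bar stays at crop (180,154).

```bash
python3 st.py .6408 -.003 .10
```

```text
t 13.68 tcp [ 0.5378 -0.2088  0.1894] xyaw 178.1 z [-0.001 -0.002 -1.   ] F [-0.3  0.7  0.5] w 0.0339 j6 -1.91
shift cm [-9.62 20.92  8.9 ]
```

Emit:
{"method": "play_rows", "body": {"motion": [{"translation":[-3,4,0],"roll":0,"fingers":0.3},{"translation":[-6,8,0],"roll":0,"fingers":0.3},{"translation":[-9,12,1],"roll":0,"fingers":0.3},{"translation":[-9.6,16,3],"roll":0,"fingers":0.3},{"translation":[-9.6,19,5],"roll":0,"fingers":0.3},{"translation":[-9.6,20.9,7],"roll":0,"fingers":0.3},{"translation":[-9.6,20.9,8.9],"roll":0,"fingers":0.3},{"translation":[-9.6,20.9,8.9],"roll":0,"fingers":0.3},{"translation":[-9.6,20.9,8.9],"roll":0,"fingers":0.3}]}}

```text
clock: 14.43
eef_pos: [0.6373, 0.0041, 0.0996]
tool_rot: [0.012, 1.0, -0.0, -0.003]
ft_force: [0.6, -0.1, 0.6]
grip_width: 0.0299
```

```bash
python3 st.py .6408 -.003 .051;  python3 -c "
from h import *
c=snap('wrist','w8.png')"
```

```text
t 14.43 tcp [0.6373 0.0041 0.0996] xyaw 178.6 z [-0.005 -0.    -1.   ] F [ 0.6 -0.1  0.6] w 0.0299 j6 -1.54
shift cm [-0.4  -0.7   4.86]
```

View pics/w8.png

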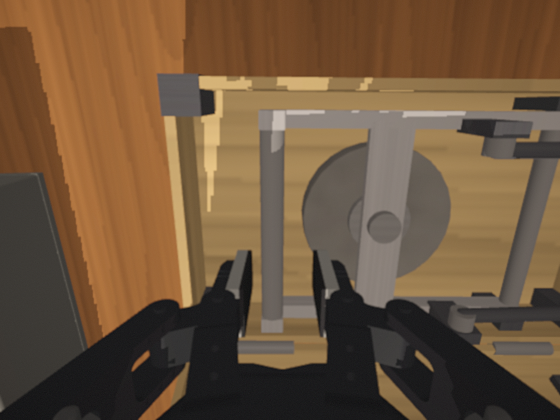

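Bar at column 272 against finger midpoint 283, so about 5 mm further away. This agrees with the computed shift of −0.4.

Emit:
{"method": "play_rows", "body": {"motion": [{"translation":[-0.45,-0.5,1],"roll":0,"fingers":0.3},{"translation":[-0.45,-0.5,2.2],"roll":0,"fingers":0.3},{"translation":[-0.45,-0.5,3.4],"roll":0,"fingers":0.3},{"translation":[-0.45,-0.5,4.3],"roll":0,"fingers":0.3},{"translation":[-0.45,-0.5,4.8],"roll":0,"fingers":0.3},{"translation":[-0.45,-0.5,4.8],"roll":0,"fingers":0.3},{"translation":[-0.45,-0.5,4.8],"roll":0,"fingers":1},{"translation":[-0.45,-0.5,4.8],"roll":0,"fingers":1},{"translation":[-0.45,-0.5,4.8],"roll":0,"fingers":1},{"translation":[-0.45,-0.5,4.8],"roll":0,"fingers":1},{"translation":[-0.45,-0.5,4.8],"roll":0,"fingers":1},{"translation":[-0.45,-0.5,4.8],"roll":0,"fingers":1}]}}

```text
clock: 15.48
eef_pos: [0.6431, -0.0023, 0.054]
tool_rot: [0.013, 1.0, -0.001, -0.0]
ft_force: [-5.1, -2.3, 5.5]
grip_width: 0.0116
```

```bash
python3 st.py; python3 - <<'E'
import numpy as np
p0=np.arctan2(15,168.3)
for n in range(1,31):
    a=n*1.6/30; print(n,round(a,2),round((168.3-169*np.cos(a+p0))/10,1),round(-(169*np.sin(a+p0)-15)/10,1))
E
```

```text
t 15.48 tcp [ 0.6431 -0.0023  0.054 ] xyaw 178.49 z [-0.001 -0.001 -1.   ] F [-5.1 -2.3  5.5] w 0.0116 j6 -1.55
1 0.05 0.1 -0.9
2 0.11 0.3 -1.8
3 0.16 0.5 -2.7
4 0.21 0.7 -3.5
5 0.27 1.0 -4.4
6 0.32 1.3 -5.2
7 0.37 1.7 -6.0
8 0.43 2.1 -6.8
9 0.48 2.6 -7.6
10 0.53 3.1 -8.4
11 0.59 3.6 -9.1
12 0.64 4.2 -9.8
13 0.69 4.8 -10.4
14 0.75 5.5 -11.0
15 0.8 6.2 -11.6
16 0.85 6.9 -12.2
17 0.91 7.6 -12.7
18 0.96 8.4 -13.2
19 1.01 9.2 -13.6
20 1.07 10.0 -14.0
21 1.12 10.8 -14.3
22 1.17 11.7 -14.6
23 1.23 12.6 -14.9
24 1.28 13.4 -15.1
25 1.33 14.3 -15.2
26 1.39 15.2 -15.3
27 1.44 16.1 -15.4
28 1.49 17.0 -15.4
29 1.55 17.9 -15.4
30 1.6 18.8 -15.3
```

Emit:
{"method": "play_rows", "body": {"motion": [{"translation":[0.05,0,-0.5],"roll":0,"fingers":1},{"translation":[0.1,0,-0.9],"roll":0,"fingers":1},{"translation":[0.3,0,-1.8],"roll":0,"fingers":1},{"translation":[0.5,0,-2.7],"roll":0,"fingers":1},{"translation":[0.7,0,-3.5],"roll":0,"fingers":1},{"translation":[1.0,0,-4.4],"roll":0,"fingers":1},{"translation":[1.3,0,-5.2],"roll":0,"fingers":1},{"translation":[1.7,0,-6.0],"roll":0,"fingers":1},{"translation":[2.1,0,-6.8],"roll":0,"fingers":1},{"translation":[2.6,0,-7.6],"roll":0,"fingers":1},{"translation":[3.1,0,-8.4],"roll":0,"fingers":1},{"translation":[3.6,0,-9.1],"roll":0,"fingers":1},{"translation":[4.2,0,-9.8],"roll":0,"fingers":1},{"translation":[4.8,0,-10.4],"roll":0,"fingers":1},{"translation":[5.5,0,-11.0],"roll":0,"fingers":1},{"translation":[6.2,0,-11.6],"roll":0,"fingers":1},{"translation":[6.9,0,-12.2],"roll":0,"fingers":1},{"translation":[7.6,0,-12.7],"roll":0,"fingers":1},{"translation":[8.4,0,-13.2],"roll":0,"fingers":1},{"translation":[9.2,0,-13.6],"roll":0,"fingers":1}]}}

```text
clock: 17.15
eef_pos: [0.551, 0.0007, 0.1898]
tool_rot: [0.013, 1.0, 0.0, 0.0]
ft_force: [0.0, -4.8, -5.7]
grip_width: 0.0112
```

Emit:
{"method": "play_rows", "body": {"motion": [{"translation":[0.8,0,-0.4],"roll":0,"fingers":1},{"translation":[1.6,0,-0.7],"roll":0,"fingers":1},{"translation":[2.5,0,-1.0],"roll":0,"fingers":1},{"translation":[3.4,0,-1.3],"roll":0,"fingers":1},{"translation":[4.2,0,-1.5],"roll":0,"fingers":1},{"translation":[5.1,0,-1.6],"roll":0,"fingers":1},{"translation":[6.0,0,-1.7],"roll":0,"fingers":1},{"translation":[6.9,0,-1.8],"roll":0,"fingers":1},{"translation":[7.8,0,-1.8],"roll":0,"fingers":1},{"translation":[8.7,0,-1.8],"roll":0,"fingers":1},{"translation":[9.1,0,-1.75],"roll":0,"fingers":1},{"translation":[9.1,0,-1.75],"roll":0,"fingers":1},{"translation":[9.1,0,-1.75],"roll":0,"fingers":1},{"translation":[9.1,0,-1.75],"roll":0,"fingers":1}]}}

```text
clock: 18.32
eef_pos: [0.4614, 0.0035, 0.2072]
tool_rot: [0.013, 1.0, 0.001, 0.001]
ft_force: [0.2, 1.8, -3.3]
grip_width: 0.0116
```

```bash
python3 st.py; python3 -c "
from h import *
s=snap('scene','s9.png')"; python3 st.py
```

```text
t 18.32 tcp [0.4614 0.0035 0.2072] xyaw 178.54 z [ 0.001  0.001 -1.   ] F [ 0.2  1.8 -3.3] w 0.0116 j6 -1.54
t 18.37 tcp [0.4615 0.0035 0.2072] xyaw 178.54 z [ 0.001  0.001 -1.   ] F [ 0.9  2.8 -0.9] w 0.0119 j6 -1.54
```

View pics/s9.png

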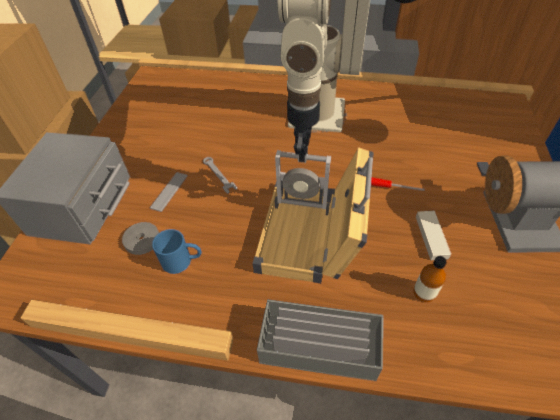

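The frame stands upright with the bar gripped at (303,155), the lid is open, and the bystanders are where they were. I'll let everything settle, then check and hand in.

Emit:
{"method": "play_rows", "body": {"motion": [{"translation":[0,0,0],"roll":0,"fingers":1},{"translation":[0,0,0],"roll":0,"fingers":1},{"translation":[0,0,0],"roll":0,"fingers":1},{"translation":[0,0,0],"roll":0,"fingers":1},{"translation":[0,0,0],"roll":0,"fingers":1},{"translation":[0,0,0],"roll":0,"fingers":1},{"translation":[0,0,0],"roll":0,"fingers":1},{"translation":[0,0,0],"roll":0,"fingers":1},{"translation":[0,0,0],"roll":0,"fingers":1},{"translation":[0,0,0],"roll":0,"fingers":1},{"translation":[0,0,0],"roll":0,"fingers":1},{"translation":[0,0,0],"roll":0,"fingers":1},{"translation":[0,0,0],"roll":0,"fingers":1},{"translation":[0,0,0],"roll":0,"fingers":1},{"translation":[0,0,0],"roll":0,"fingers":1},{"translation":[0,0,0],"roll":0,"fingers":1}]}}

```text
clock: 19.7
eef_pos: [0.461, 0.0035, 0.2071]
tool_rot: [0.013, 1.0, 0.001, 0.0]
ft_force: [0.9, 5.1, 1.0]
grip_width: 0.0112
```

```bash
python3 st.py; python3 -c "
from h import *
c=snap('scene','s10.png');cv2.imwrite('pics/s10c.png',cv2.resize(c['pixels'][130:280,240:390,::-1],None,fx=4,fy=4,interpolation=cv2.INTER_CUBIC))"
```

```text
t 19.7 tcp [0.461  0.0035 0.2071] xyaw 178.54 z [ 0.001  0.001 -1.   ] F [0.9 5.1 1. ] w 0.0112 j6 -1.54
```

```bash
python3 -c "
from h import *
print(bot.job_done())"; python3 st.py
```

```text
the job is handed in; nothing more can be done
None
the job is handed in; nothing more can be done
```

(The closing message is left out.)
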